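Post the weighed parcel through the sprung flap

TASK

Post the weighed parcel that lies on the deck of the deposit box: slide the bolt fully open so that its tongue clears the slot, push the parcel across the deck and through the sprung flap until it has slid right down inside and the flap has swung shut behind it, then slide the bolt fully back home. Leave the brass weight and the rubber stamp standing where they are on the edges of the deck.

Things in the scene. Friction and masses are not known exactly. Their poses are not given: they have to be found in the camera images.
- deposit_box: Fixed grey steel deposit box with an infeed deck before it. Origin: on the worktop, under the middle of the slot's front; +x = direction in which parcels are pushed in, +y along the slot, z up. Deck: level, z = 95 mm, x = -420 to 0, y = -175 to 175 mm, no curbs. Behind the slot front the box has a clear flat roof, top at z = 173 mm, to x = 250 mm.
- slot (a point): Middle of the slot's lower front edge, at deck height (box x = 0, z = 95 mm); axes as the box's. Slot: 264 mm wide (box y = -132 to 132), z = 95 to 161 mm; above it a header up to z = 173 mm, front at x = -4 mm, with the bolt's track on it up to z = 177 mm (x = -3 to 19 mm).
- flap (a joint): Steel flap, 256 mm wide and 61 mm high, that fills the slot, 12 mm behind its front. Hinged along its top edge (z = 158 mm), it swings only inwards. 0 rad = shut, up to 1.45 rad = open; a light spring shuts it (up to about 0.13 N m, some 2 N at its lower edge); its face is smooth and slippery.
- bolt (a joint): Travel of the locking bolt along the box's +y, in m: 0 = fully home (tongue in the slot at y = 20 mm), 0.125 = fully open (tongue at y = 145 mm, clear of the slot). It slides with about 2.5 N of friction and stays where it is left.
- bolt_grip (a point): Middle of the bolt's upright black grip on the box front: 14 mm (box x) by 24 mm (box y), z = 185 to 221 mm; this point: box x = 8, z = 203 mm. Its carriage below is 24 mm wide in y, x = -15 to 21, z = 177 to 185 mm; the steel tongue, 24 mm wide and 8 mm thick, hangs at x = -15 to -7 mm, down to z = 105 mm.
- parcel: Green film-wrapped parcel with dark bands, lying flat on the deck, long side roughly across the push direction; 98 mm (its x) by 232 mm (its y) by 49 mm high; the firm body is 92 by 214 mm. Origin: centre of its underside. 0.4 to 0.85 kg. Too wide to be gripped from above: to be pushed.
- weight: Brass check weight with a knob, 30 mm diameter, 40 mm high, standing on a side edge of the deck. Origin: centre of its underside.
- stamp: Rubber stamp standing on the other side edge of the deck, 52 mm along its y, 30 mm wide, 78 mm high. Origin: centre of its underside.
- well (a point): Middle of the level well floor inside the box (box x = 187, z = 10 mm). A slippery steel slide falls from the deck's edge (x = 0, z = 95) to x = 131, z = 10 mm, then the well runs level to x = 242 mm; both are 304 mm wide. A parcel whose middle is past the edge tips onto the slide and, pushed a little further, slides down by itself; flat in the well, its top is below deck level.
There are look-alikes about, which are no part of the job. What is shaped like the weight but orange is not meant.

How it is judged:
On the way, in this order (a step that is already met when the one before it is completed fails the run):
1. the bolt is slid fully open, with the parcel still outside (value of joint bolt above 0.113 m and x of parcel in the frame of deposit_box below -0.03 m), for 0.2 s.
2. the parcel has gone through the flap and lies down in the well, and the flap is shut behind it (x of parcel in the frame of deposit_box above 0.1 m and z of parcel in the frame of deposit_box below 0.045 m and value of joint flap below 0.1 rad), for 0.2 s.
At the end, for the whole second after the job is handed in: The parcel lies still in the well inside the box (its middle at least 100 mm behind the slot and its underside lower than 45 mm above the worktop), the flap is shut (within 0.1 rad), the bolt is home (within 12 mm), and the brass weight and the stamp stand upright within 20 mm of where they were (all of step 2 and linear speed of parcel below 0.02 m/s and value of joint bolt below 0.012 m and distance of each of weight, stamp from where it was at the start of the episode below 0.02 m and angle between each of weight, stamp's own z axis and vertical below 0.2 rad); the robot touches nothing.
It fails at once if the brass weight is knocked over or shoved away (angle between weight's own z axis and vertical above 0.5 rad or distance of weight from where it was at the start of the episode above 0.03 m).
It fails at once if the stamp is knocked over or shoved away (angle between stamp's own z axis and vertical above 0.5 rad or distance of stamp from where it was at the start of the episode above 0.03 m).
It also fails if it takes over 72 s, if anything falls off the work surface, if the arm or the gripper's body presses on something with over 40 N, if the wrist force passes 120 N, or if a joint passes its speed limit or range.

ROBOT

A 6-joint arm with a two-finger parallel gripper is mounted at the origin on a cart in front of the work surface, level with it; the furniture and walls round the work are solid. World frame = base frame: x ahead of the robot, y to its left, z up, the work surface at z = 0. Lengths are in m, angles in rad, forces in N, time in s.
With the tool pointing down it reaches from about 0.35 to 0.775 m from the base axis. Payload 7.3 kg.
Tool frame: the origin (TCP) lies between the finger pads; the fingertips stand 25 mm ahead of it and the grasp point (between the pads) lies 6 mm ahead of it; y points along the fingers, z is the direction in which the jaws open and shut, and the axes are right-handed (so a half turn about y gives the same grasp; the last joint's range is limited). The gripper opens to 92 mm and grips with 3 to 60 N. Pads are 19 mm wide; open, the fingers measure 130 mm over their backs; the gripper's body (75 mm by 190 mm) begins 47 mm behind the grasp point.
Start: joints at [-1.33, 0.342, 1.524, -0, 1.275, -0.146], TCP at [0.198, -0.486, 0.252] pointing down, gripper open.
Joint ranges: [-2.53, 2.53], [-0.77, 2.02], [0.04, 2.7], [-1, 4.14], [0.28, 2.66], [-3.11, 3.11]. Speed limits (rad/s): [2.57, 2.57, 3.14, 3.14, 3.14, 3.14].

INTERFACE

Orientations are given as [roll, pitch, yaw] about the fixed x, y, z axes, in that order (R = Rz(yaw) Ry(pitch) Rx(roll)).
In Python, from cell import sensors, read_camera, hand_in gives the robot as it stands. The module is installed in compiled form; this text tells all that it offers.
- The arm moves only by the tool send_rows, never from a script. Its argument "motion" is a list that holds one entry, the list of rows, each a list of 4 numbers: the shift along the tool's x, y, z in m, then the turn about the tool's y in degrees. In form: [[[tx, ty, tz, twist], ...]]. A call has 1 to 8 rows; each row is the pose to reach, as a shift and turn from the pose measured when the call began, along the tool's axes at that moment; what a row does not reach only later rows make up. A row lasts 1/10 s, in which the tool goes at most 50 mm and 8.59 degrees, less where a joint would pass 70% of its speed; a pose out of reach is approached as far as the arm can. A call with a gripper value outside its range is refused whole. "gripper" is the opening, from 0 (shut) to 1 (fully open), set as the call begins (left out, the last holds). The fingers move at their own pace and stop on an object; "grip_force" is the grip in N (left out, the last holds). Time passes only in rows, so rows that repeat a pose let the fingers close. It gives the time, the measured TCP pose, the force and the opening at its end, in the units of the state.
- sensors.observe(): the state, without advancing time (a new reading comes with each control period).
- read_camera(name): name is "scene" or "top" or "wrist"; returns a dict with "frame" (384x512x3 uint8, red, green, blue), "fx", "fy", "cx", "cy" (pixels), "extrinsics" (4x4, takes a point from world to camera coordinates). Camera axes: x right, y up, looking along -z (the intrinsics and any distortion apply to the point x, -y, -z); pixel columns grow to the right and rows downward; lengths in m; the calibration is good to about 2 mm. The wrist camera is an equidistant fisheye: a pixel r from the principal point sees the ray r / f radians off the axis. A picture is of the moment at which its call begins. There is no depth.
- hand_in(): hands the job in, once; it reports no verdict.
The state is a dict: "time": time; "qpos": joint angles; "qvel": joint speeds; "joint_efforts": joint torques, N m; "tool_pos": TCP position; "tool_rot": TCP orientation; "contact_force": force on the tool from outside, world axes, zero at the start; "torque": the same for the moment, N m; "opening": finger opening in m.
Only numpy, scipy, OpenCV 4.12 (cv2) and the standard library are available. Lean on these libraries where they do the work, as an engineer would, in place of code of your own. Each camera call takes 0.05 s, during which the arm holds its last target.

## Working session

There is one attempt and no reset: what is moved stays moved. The work goes in short steps, Python scripts to look and compute and a tool call to move; the robot and the scene stay as the last step left them, time stands still between calls to the robot, and variables do not carry over. Pictures are saved under pics/ and viewed, and the job is handed in when it is done.

Besides the shell and the picture viewer there is one more tool, called after "Request:" as name([rows], argument=value, ...), one row to a line, values as JSON. send_rows: Moves the arm, as the interface text tells. Its arguments: {"type":"object","properties":{"motion":{"type":"array"},"gripper":{"type":"number"},"grip_force":{"type":"number"}},"required":["motion"]}

```bash
mkdir -p pics; python3 - <<'E'
from cell import sensors, read_camera
import cv2, numpy as np
s=sensors.observe(); print({k:np.round(v,3).tolist() for k,v in s.items()})
for n in ("scene","top","wrist"):
    c=read_camera(n); cv2.imwrite(f"pics/{n}0.png",c["frame"][:,:,::-1])
    np.savez(f"{n}0.npz",**c)
    print(n,c["fx"],c["fy"],c["cx"],c["cy"],np.round(c["extrinsics"],3).tolist(), c.keys())
E
```

```text
{'time': 0.0, 'qpos': [-1.33, 0.343, 1.525, -0.0, 1.275, -0.146], 'qvel': [0.001, 0.001, 0.0, -0.001, 0.0, 0.0], 'joint_efforts': [0.001, -43.124, -24.422, 0.072, 0.056, -0.0], 'tool_pos': [0.198, -0.486, 0.251], 'tool_rot': [-1.572, 0.0, -2.755], 'contact_force': [-1.311, -0.412, 0.184], 'torque': [-0.021, -0.056, 0.01], 'opening': 0.092}
scene 451.64635815115474 451.64635815115474 252.8788001126471 188.54101030806467 [[-0.783, -0.623, -0.005, 0.467], [0.422, -0.537, 0.731, -0.294], [-0.458, 0.57, 0.683, -1.266], [0.0, 0.0, 0.0, 1.0]] dict_keys(['frame', 'fx', 'fy', 'cx', 'cy', 'extrinsics'])
top 409.0825400939787 409.0825400939787 255.81588591533523 195.79809157435224 [[-0.018, -1.0, 0.025, 0.068], [0.998, -0.017, 0.067, -0.545], [-0.066, 0.026, 0.997, -1.244], [0.0, 0.0, 0.0, 1.0]] dict_keys(['frame', 'fx', 'fy', 'cx', 'cy', 'extrinsics'])
wrist 297.3186396354542 297.3186396354542 256.59966968225297 186.2076636039802 [[0.377, -0.926, -0.001, -0.525], [0.895, 0.365, -0.257, 0.032], [0.238, 0.096, 0.966, -0.39], [0.0, 0.0, 0.0, 1.0]] dict_keys(['frame', 'fx', 'fy', 'cx', 'cy', 'extrinsics'])
```

View pics/scene0.png

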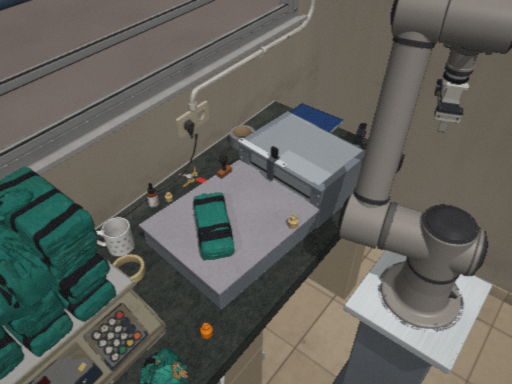

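View pics/top0.png

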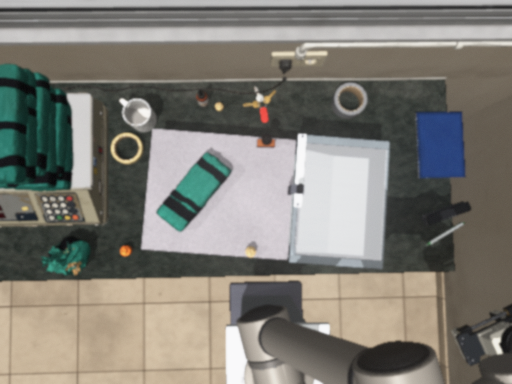

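View pics/wrist0.png

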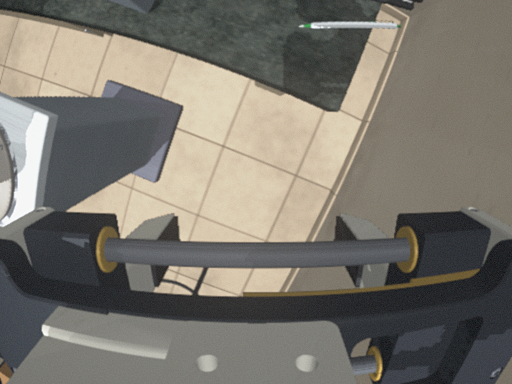

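```bash
cat > h.py <<'E'
import numpy as np, cv2
def ray(c,u,v):
    E=np.array(c["extrinsics"]);R=E[:3,:3];t=E[:3,3]
    d=np.array([(u-c["cx"])/c["fx"],-(v-c["cy"])/c["fy"],-1.0])
    return -R.T@t, R.T@d
def px2w(c,u,v,z):
    o,d=ray(c,u,v); return o+d*(z-o[2])/d[2]
def w2px(c,p):
    E=np.array(c["extrinsics"]);q=E[:3,:3]@np.array(p)+E[:3,3]
    return c["cx"]+c["fx"]*q[0]/-q[2], c["cy"]-c["fy"]*q[1]/-q[2]
def crop(c,x0,y0,x1,y1,s,name):
    f=c["frame"][y0:y1,x0:x1,::-1]
    f=cv2.resize(f,None,fx=s,fy=s,interpolation=cv2.INTER_CUBIC)
    for x in range((x0+9)//10*10,x1,10):
        cv2.line(f,(int((x-x0)*s),0),(int((x-x0)*s),10 if x%50 else 25),(0,0,255),1)
        if x%50==0: cv2.putText(f,str(x),(int((x-x0)*s)+2,22),0,.4,(0,0,255))
    for y in range((y0+9)//10*10,y1,10):
        cv2.line(f,(0,int((y-y0)*s)),(10 if y%50 else 25,int((y-y0)*s)),(0,0,255),1)
        if y%50==0: cv2.putText(f,str(y),(2,int((y-y0)*s)-2),0,.4,(0,0,255))
    cv2.imwrite(name,f)
E
python3 - <<'E'
from h import *
c=dict(np.load("top0.npz")); crop(c,130,110,400,280,2.95,"pics/t1.png")
c=dict(np.load("scene0.npz")); crop(c,130,100,370,300,2.95,"pics/s1.png")
E
```

```text
(no output)
```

View pics/t1.png

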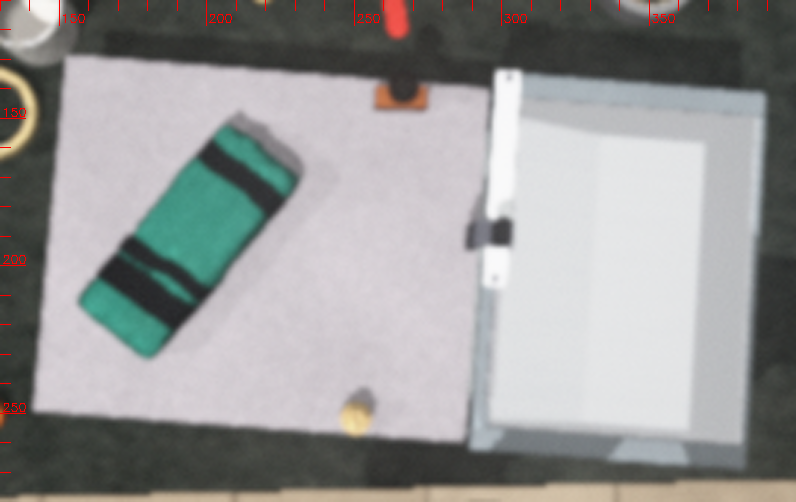

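View pics/s1.png

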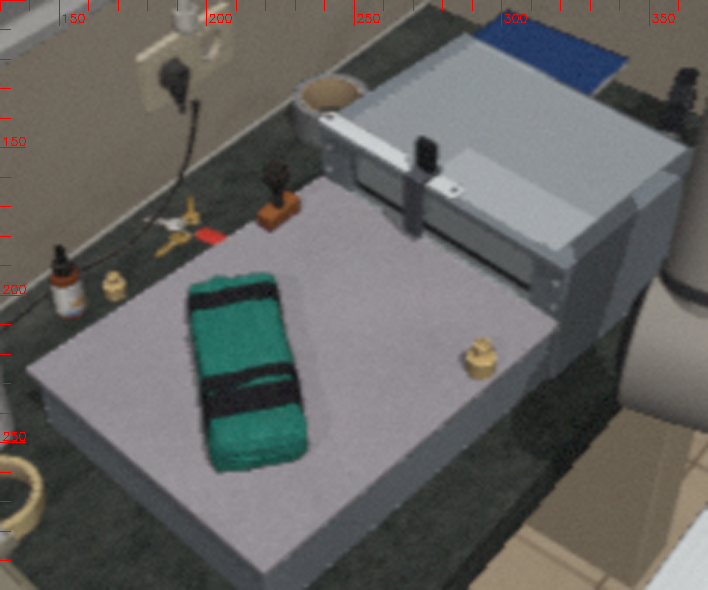

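```bash
python3 - <<'E'
from h import *
from scipy.optimize import least_squares
c=dict(np.load("top0.npz"));s=dict(np.load("scene0.npz"))
T=lambda x,y:(130+x/2.95,110+y/2.95)
S=lambda x,y:(130+x/2.95,100+y/2.95)
B={'A':(-.42,.175,.095),'B':(-.42,-.175,.095),'C':(0,-.175,.095)}
obs=[(c,T(65,55),(-.42,.175,.095)),(c,T(33,410),(-.42,-.175,.095)),(c,T(467,441),(0,-.175,.095)),(c,T(503,232),None),
 (s,S(28,370),(-.42,.175,.095)),(s,S(265,572),(-.42,-.175,.095)),(s,S(556,325),(0,-.175,.095))]
W=lambda p,b:np.array([p[0]+np.cos(p[2])*b[0]-np.sin(p[2])*b[1],p[1]+np.sin(p[2])*b[0]+np.cos(p[2])*b[1],b[2]])
def f(p):
    r=[]
    for k,uv,b in obs:
        if b is None: b=(.008,.020,.221)   # grip top
        r+=list(np.array(w2px(k,W(p,b)))-uv)
    return r
for k,uv,b in obs:
    if b: print(np.round(px2w(k,*uv,b[2]),4))
r=least_squares(f,[.5,-.1,-1.57]);print(r.x,np.round(r.fun,1))
p=r.x;np.save("box.npy",p)
def box(w): d=np.array(w[:2])-p[:2];return np.cos(p[2])*d[0]+np.sin(p[2])*d[1],-np.sin(p[2])*d[0]+np.cos(p[2])*d[1]
def show(n,k,uv,z): w=px2w(k,*uv,z);print(n,np.round(w,3),np.round(box(w),3))
for q in [(232,122),(302,178),(150,358),(78,298)]: show('parcel top',c,T(*q),.144)
for q in [(190,285),(272,277),(303,440),(213,465)]: show('parcel top S',s,S(*q),.144)
show('weight top',c,T(355,415),.13);show('weight S bottom',s,S(482,372),.097)
show('stamp base top',c,T(401,97),.12);show('stamp S base',s,S(270,228),.095);show('stamp S base r',s,S(300,210),.095)
E
```

```text
[0.742  0.3588 0.095 ]
[0.395  0.3901 0.095 ]
[ 0.3566 -0.0292  0.095 ]
[0.7351 0.3617 0.095 ]
[0.392  0.3921 0.095 ]
[ 0.3548 -0.0176  0.095 ]
[ 0.53008377 -0.04250835 -1.65945145] [-0.5  0.1 -0.5  0.7 -0.7  0.3 -0.   0.1 -1.1 -1.3 -0.1 -0.4  1.4 -1.9]
parcel top [0.664 0.191 0.144] [-0.245  0.113]
parcel top [0.61  0.126 0.144] [-0.175  0.065]
parcel top [0.444 0.27  0.144] [-0.303 -0.114]
parcel top [0.501 0.336 0.144] [-0.374 -0.063]
parcel top S [0.654 0.207 0.144] [-0.259  0.101]
parcel top S [0.596 0.147 0.144] [-0.194  0.049]
parcel top S [0.434 0.289 0.144] [-0.322 -0.125]
parcel top S [0.478 0.36  0.144] [-0.397 -0.087]
weight top [0.386 0.08  0.13 ] [-0.109 -0.154]
weight S bottom [0.377 0.085 0.097] [-0.113 -0.164]
stamp base top [0.691 0.03  0.12 ] [-0.086  0.154]
stamp S base [0.686 0.052 0.095] [-0.108  0.147]
stamp S base r [0.68  0.008 0.095] [-0.063  0.145]
```

Box pose fits both cameras: origin (0.530, −0.043), yaw −95.1°. The brass weight meant is the one on the deck edge, at top (251,251). The other brass knob at scene (168,197) stands on the worktop, and the orange one at top (125,251) is excluded. The stamp is at top (266,142).

I'll swing over to the bolt first.

Request:
send_rows([
  [[-0.03,-0.02,-0.02,-7.5],[-0.07,-0.04,-0.04,-15],[-0.11,-0.05,-0.06,-22.5],[-0.15,-0.06,-0.08,-30],[-0.19,-0.06,-0.105,-37.5],[-0.23,-0.06,-0.125,-45],[-0.27,-0.06,-0.15,-53],[-0.3,-0.06,-0.165,-61]],
], gripper=1)

```text
time: 0.95
tool_pos: [0.4145, -0.2175, 0.3114]
tool_rot: [-1.571, 0.002, -1.683]
contact_force: [1.4, -0.4, 0.1]
opening: 0.092
```

```bash
cat >> h.py <<'E'
def to_tool(s,w,yaw=None):
    from scipy.spatial.transform import Rotation as R
    r=R.from_euler('xyz',s["tool_rot"]); d=r.inv().apply(np.array(w)-s["tool_pos"])
    return np.round(d,4), None if yaw is None else np.round(np.degrees((s["tool_rot"][2]-yaw+np.pi)%(2*np.pi)-np.pi),2)
P=np.load("box.npy")
def b2w(x,y,z):
    c,s=np.cos(P[2]),np.sin(P[2]); return [P[0]+c*x-s*y,P[1]+s*x+c*y,z]
def w2b(w):
    c,s=np.cos(P[2]),np.sin(P[2]); d=np.array(w[:2])-P[:2]; return np.round([c*d[0]+s*d[1],-s*d[0]+c*d[1],w[2]],4)
E
python3 - <<'E'
from h import *; from cell import sensors
s=sensors.observe(); print(s["time"],s["tool_pos"],s["tool_rot"],s["qpos"],to_tool(s,b2w(.008,.02,.30),P[2]))
E
```

```text
0.95 [ 0.41454589 -0.21749999  0.31142235] [-1.5712653   0.0016833  -1.68303403] [-6.47887846e-01  1.93774366e-01  1.56089928e+00  1.22859684e-03
  1.38818158e+00 -5.35874412e-01] (array([-0.1793,  0.0117,  0.1154]), np.float64(-1.35))
```

Request:
send_rows([
  [[-0.04,0,0.025,-1.35],[-0.08,0,0.05,-1.35],[-0.12,0,0.075,-1.35],[-0.15,0,0.1,-1.35],[-0.179,0.01,0.115,-1.35],[-0.179,0.012,0.115,-1.35],[-0.179,0.012,0.115,-1.35]],
])

```text
time: 1.65
tool_pos: [0.5485, -0.0521, 0.2987]
tool_rot: [-1.573, 0.002, -1.658]
contact_force: [-0.1, -0.1, -0.7]
opening: 0.0919
```

```bash

python3 - <<'E'
from h import *; from cell import sensors,read_camera
s=sensors.observe(); print(s["time"],s["tool_pos"],s["tool_rot"],to_tool(s,b2w(.008,.02,.217),P[2]))
for n in ("scene","top","wrist"):
    c=read_camera(n); np.savez(n+"1.npz",**c)
    crop(c,*((0,0,512,384,1.5) if n!="scene" else (180,80,380,230,3.5)),f"pics/{n}1.png")
E
```

```text
1.65 [ 0.54851883 -0.05209534  0.29870879] [-1.57349043e+00  1.57895922e-03 -1.65786736e+00] (array([0.0002, 0.0817, 0.001 ]), np.float64(0.09))
```

View pics/wrist1.png

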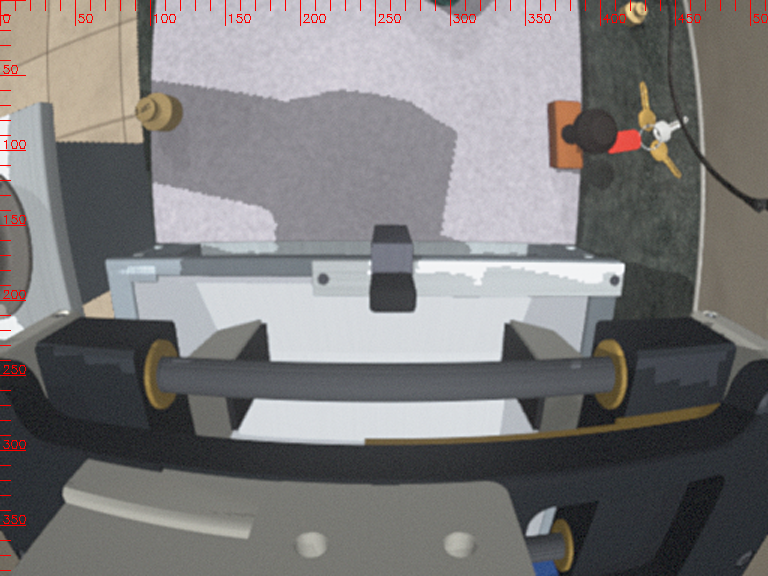

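View pics/scene1.png

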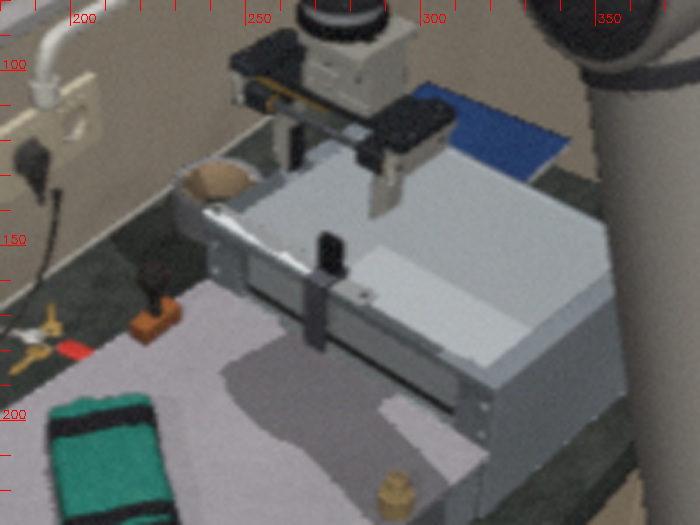

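```bash
cat >> h.py <<'E'
def fish(c,p):
    E=np.array(c["extrinsics"]);q=E[:3,:3]@np.array(p)+E[:3,3]
    x,y,z=q[0],-q[1],-q[2]; r=np.hypot(x,y); th=np.arctan2(r,z)
    return np.round([c["cx"]+c["fx"]*th*x/r,c["cy"]+c["fy"]*th*y/r],1)
E
python3 - <<'E'
from h import *
c=dict(np.load("wrist1.npz"))
for y in (.008,.032):
  for x in (.001,.015): print(x,y,fish(c,b2w(x,y,.221)))
c=dict(np.load("scene1.npz"));print(w2px(c,b2w(.008,.02,.221)),w2px(c,b2w(0,-.175,.095)))
E
```

```text
0.001 0.008 [241.1 191.1]
0.015 0.008 [241.4 209. ]
0.001 0.032 [273.5 191.1]
0.015 0.032 [273.2 209. ]
(np.float64(274.95135361797026), np.float64(147.45002548017538)) (np.float64(319.8833181294458), np.float64(208.28462850725077))
```

Request:
send_rows([
  [[0,0.04,0.003,0],[0,0.075,0.003,0],[0,0.082,0.003,0],[0,0.082,0.003,0]],
])

```text
time: 2.2
tool_pos: [0.5509, -0.0544, 0.2179]
tool_rot: [-1.573, 0.002, -1.662]
contact_force: [-0.3, -0.6, 0.1]
opening: 0.0918
```

Request:
send_rows([
  [[0,0,0,0],[0,0,0,0],[0,0,0,0],[0,0,0,0],[0,0,0,0],[0,0,0,0],[0,0,0,0],[0,0,0,0]],
], gripper=0, grip_force=15)

```text
time: 3.0
tool_pos: [0.5509, -0.0544, 0.2179]
tool_rot: [-1.573, 0.002, -1.662]
contact_force: [-0.3, -0.5, -0.2]
opening: 0.0325
```

Request:
send_rows([
  [[0,0,0,0],[0,0,0,0],[0,0,0,0],[0,0,0,0]],
])

```text
time: 3.4
tool_pos: [0.551, -0.0544, 0.2179]
tool_rot: [-1.572, 0.002, -1.662]
contact_force: [1.3, 0.0, -0.8]
opening: 0.024
```

Request:
send_rows([
  [[0,0,0.015,0],[0,0,0.035,0],[0,0,0.055,0],[0,0,0.075,0],[0,0,0.095,0],[0,0,0.11,0],[0,0,0.12,0],[0,0,0.124,0]],
])

```text
time: 4.2
tool_pos: [0.6738, -0.066, 0.2178]
tool_rot: [-1.576, 0.001, -1.662]
contact_force: [-14.2, -0.2, 9.6]
opening: 0.0237
```

Request:
send_rows([
  [[0,0,0.002,0],[0,0,0.002,0],[0,0,0.002,0]],
])

```text
time: 4.5
tool_pos: [0.6738, -0.066, 0.2178]
tool_rot: [-1.58, 0.001, -1.662]
contact_force: [-8.8, 0.6, 4.4]
opening: 0.024
```

```bash

python3 - <<'E'
from h import *; from cell import sensors,read_camera
s=sensors.observe(); print(s["time"],w2b(s["tool_pos"]),s["contact_force"],s["opening"])
c=read_camera("scene"); crop(c,180,80,380,230,3.5,"pics/s2.png")
E
```

```text
4.5 [0.0107 0.1453 0.2178] [-8.79059246  0.64546962  4.39094461] 0.024027948544449722
```

View pics/s2.png

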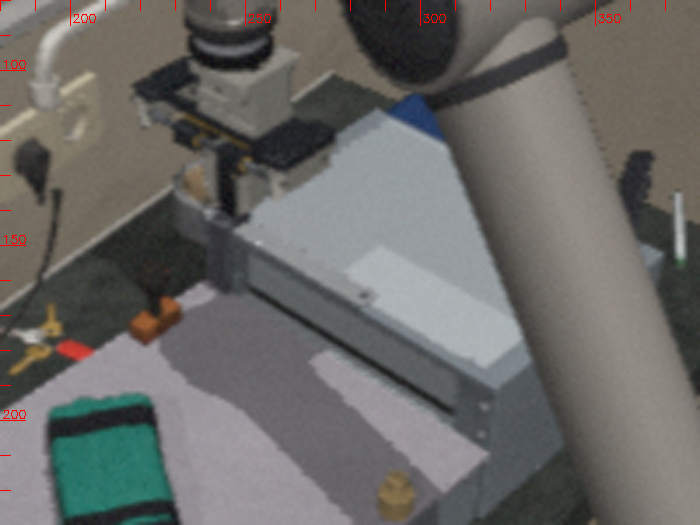

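Request:
send_rows([
  [[0,0,-0.003,0],[0,0,-0.003,0],[0,0,-0.003,0],[0,0,-0.003,0],[0,0,-0.003,0],[0,0,-0.003,0]],
], gripper=1)

```text
time: 5.15
tool_pos: [0.6709, -0.0657, 0.2177]
tool_rot: [-1.58, 0.001, -1.662]
contact_force: [-0.6, 0.9, -0.2]
opening: 0.0675
```

Request:
send_rows([
  [[0,-0.02,0,0],[0,-0.05,0,0],[-0.02,-0.065,0,0],[-0.06,-0.065,-0.02,0],[-0.1,-0.065,-0.045,0],[-0.14,-0.065,-0.07,0],[-0.18,-0.065,-0.095,0],[-0.22,-0.065,-0.12,0]],
])

```text
time: 5.95
tool_pos: [0.571, 0.1657, 0.2842]
tool_rot: [-1.58, 0.001, -1.662]
contact_force: [-0.1, -0.3, 0.3]
opening: 0.0917
```

```bash

python3 - <<'E'
from h import *; from cell import sensors,read_camera
s=sensors.observe(); print(s["time"],w2b(s["tool_pos"]),s["opening"],s["qpos"],to_tool(s,b2w(-.435,-.04,.148),P[2]))
c=read_camera("top"); np.savez("top2.npz",**c);crop(c,130,110,400,280,2.95,"pics/t2.png")
E
```

```text
5.95 [-0.211   0.0223  0.2842] 0.09173872580972245 [0.1518724  0.45610547 1.25751254 0.00345095 1.43677727 0.24288532] (array([-0.2236,  0.1371, -0.0617]), np.float64(-0.16))
```

View pics/t2.png

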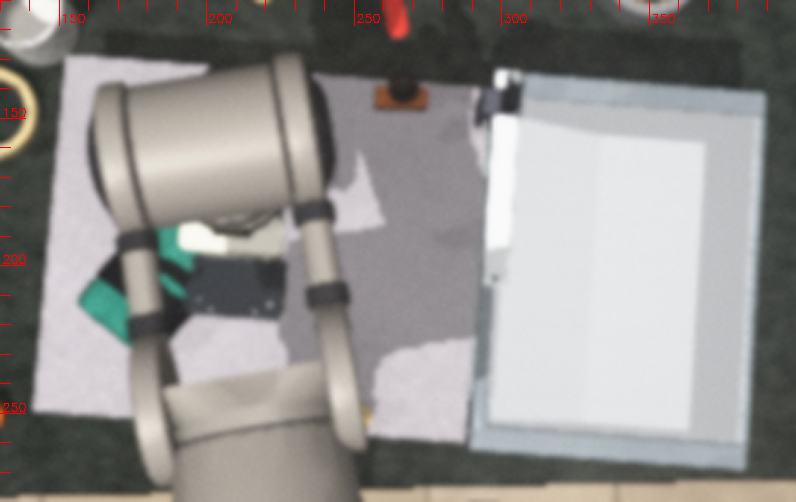

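Request:
send_rows([
  [[-0.045,0,-0.01,0],[-0.09,0,-0.02,0],[-0.135,0,-0.03,0],[-0.18,0,-0.042,0],[-0.224,0.03,-0.042,0],[-0.226,0.075,-0.042,0],[-0.226,0.12,-0.042,0],[-0.226,0.138,-0.042,-0.2]],
])

```text
time: 6.8
tool_pos: [0.5415, 0.401, 0.1427]
tool_rot: [-1.589, 0.0, -1.652]
contact_force: [-0.2, 0.1, -0.6]
opening: 0.092
```

```bash

python3 - <<'E'
from h import *; from cell import sensors,read_camera
s=sensors.observe(); print(s["time"],w2b(s["tool_pos"]),s["tool_rot"],s["contact_force"])
c=read_camera("scene"); crop(c,100,120,340,300,3.2,"pics/s3.png")
E
```

```text
6.8 [-0.4428 -0.0279  0.1427] [-1.58918459e+00  1.84914451e-04 -1.65248962e+00] [-0.22674683  0.1134654  -0.64572511]
```

View pics/s3.png

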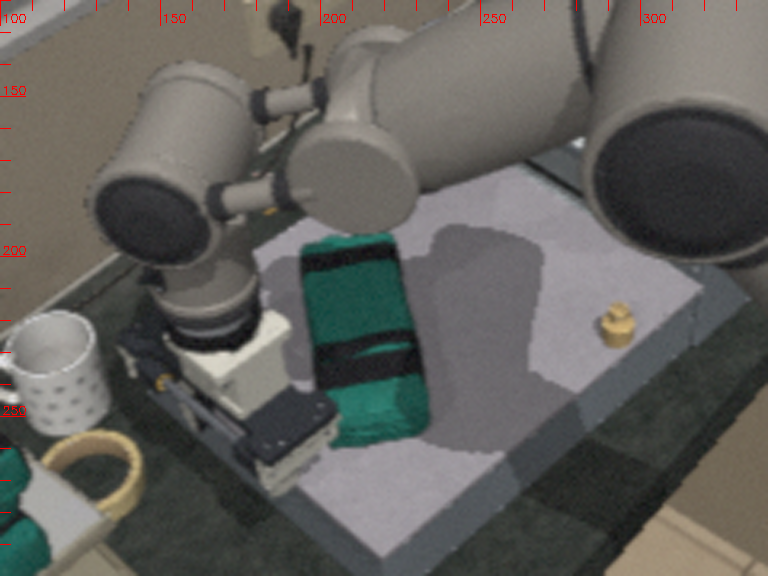

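Request:
send_rows([
  [[0.015,0,0.006,0],[0.03,0,0.006,0],[0.045,0,0.006,0],[0.06,0,0.006,0],[0.072,0,0.006,0],[0.084,0,0.006,0],[0.096,0,0.006,0],[0.108,0,0.006,0]],
])

```text
time: 7.65
tool_pos: [0.5386, 0.2925, 0.143]
tool_rot: [-1.59, 0.002, -1.653]
contact_force: [-1.6, 5.3, 2.4]
opening: 0.0918
```

```bash

python3 - <<'E'
from h import *; from cell import sensors,read_camera
s=sensors.observe(); print(s["time"],w2b(s["tool_pos"]),s["tool_rot"],s["contact_force"])
c=read_camera("scene"); crop(c,100,120,340,300,3.2,"pics/s4.png")
c=read_camera("wrist"); crop(c,0,0,512,384,1.5,"pics/w4.png")
E
```

```text
7.65 [-0.3345 -0.0212  0.143 ] [-1.58963188  0.00180684 -1.65324175] [-1.60974121  5.32130941  2.44691839]
```

View pics/s4.png

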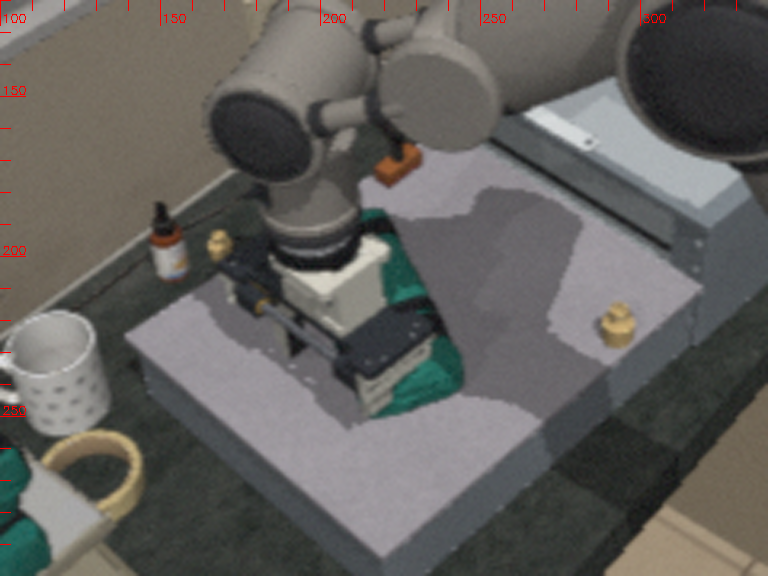

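View pics/w4.png

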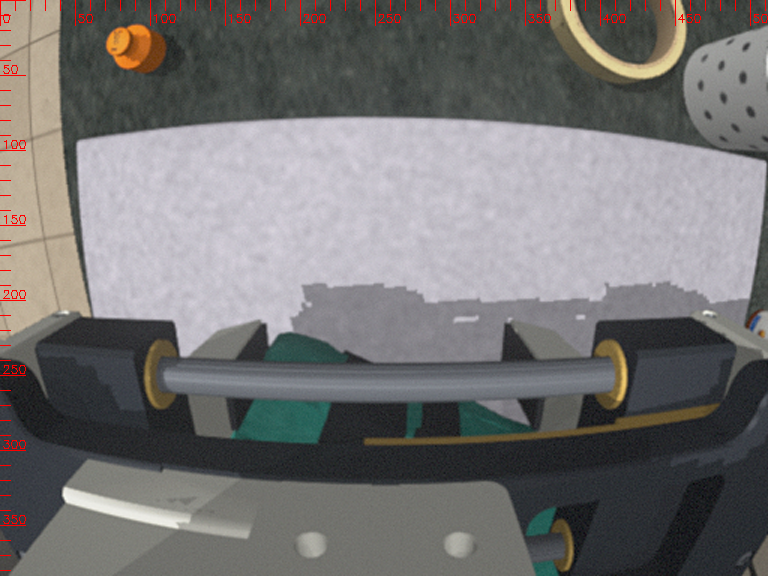

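Request:
send_rows([
  [[-0.025,0,0,0],[-0.045,0,0.01,0],[-0.045,0,0.035,0],[-0.04,0,0.035,0],[-0.02,0,0.035,0],[0,0,0.035,0],[0.01,0,0.035,0],[0.02,0,0.035,0]],
])

```text
time: 8.55
tool_pos: [0.5716, 0.2678, 0.1423]
tool_rot: [-1.59, 0.0, -1.655]
contact_force: [-1.2, 3.9, -0.4]
opening: 0.0918
```

```bash
cat > look.py <<'E'
import sys
from h import *; from cell import sensors,read_camera
n=sys.argv[1]
s=sensors.observe(); print(s["time"],w2b(s["tool_pos"]),s["tool_rot"],s["contact_force"])
c=read_camera("scene"); a=cv2.resize(c["frame"][110:290,110:350,::-1],None,fx=2,fy=2,interpolation=cv2.INTER_CUBIC)
c=read_camera("wrist"); b=cv2.resize(c["frame"][100:310,60:460,::-1],None,fx=1.2,fy=1.2)
h=np.zeros((a.shape[0]+b.shape[0],480,3),np.uint8);h[:a.shape[0]]=a;h[a.shape[0]:]=b
cv2.imwrite(f"pics/{n}.png",h)
E
python3 look.py l5
```

```text
8.55 [-0.3128  0.0139  0.1423] [-1.59002442e+00  1.24573352e-07 -1.65450338e+00] [-1.22392349  3.86865567 -0.35259454]
```

View pics/l5.png

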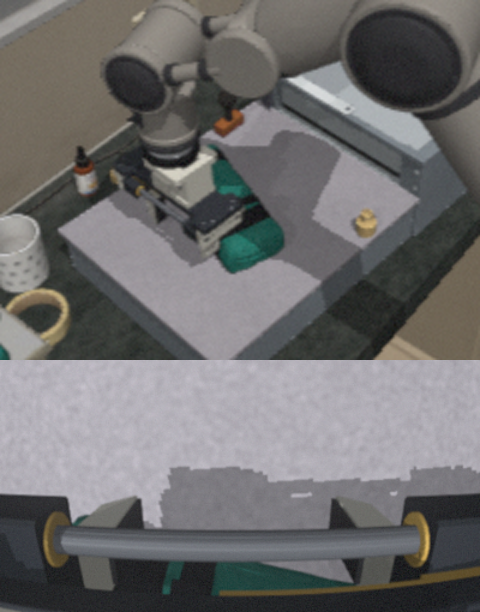

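Request:
send_rows([
  [[0.01,0,0,0],[0.02,0,0,0],[0.03,0,0,0],[0.04,0,0,0],[0.05,0,0,0],[0.06,0,0,0],[0.07,0,0,0]],
])

```text
time: 9.35
tool_pos: [0.5662, 0.1962, 0.1423]
tool_rot: [-1.589, -0.002, -1.654]
contact_force: [0.6, 3.9, -2.4]
opening: 0.0917
```

```bash
python3 look.py l6
```

```text
9.35 [-0.241   0.0149  0.1423] [-1.58929639 -0.00168109 -1.65442185] [ 0.60625099  3.94008525 -2.35361447]
```

View pics/l6.png

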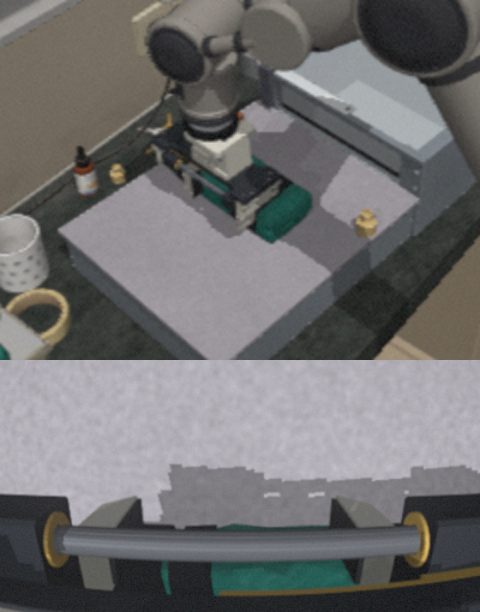

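Request:
send_rows([
  [[-0.03,0,0,0],[-0.07,0,0,0],[-0.11,0,0,0],[-0.15,0,0,0],[-0.18,0,0,0],[-0.19,0,0,0]],
])

```text
time: 10.05
tool_pos: [0.5822, 0.3872, 0.1415]
tool_rot: [-1.589, -0.003, -1.653]
contact_force: [-0.0, -1.0, -0.7]
opening: 0.0919
```

```bash

python3 - <<'E'
from h import *; from cell import sensors,read_camera
s=sensors.observe(); print(s["time"],w2b(s["tool_pos"]),s["tool_rot"],s["contact_force"])
c=read_camera("top"); np.savez("top3.npz",**c);crop(c,130,110,330,270,3.7,"pics/t3.png")
c=read_camera("scene"); np.savez("scene3.npz",**c);crop(c,130,110,340,270,3.5,"pics/s7.png")
E
```

```text
10.05 [-0.4326  0.0139  0.1415] [-1.58868825 -0.00286075 -1.6529136 ] [-0.00388147 -1.01247823 -0.68018569]
```

View pics/t3.png

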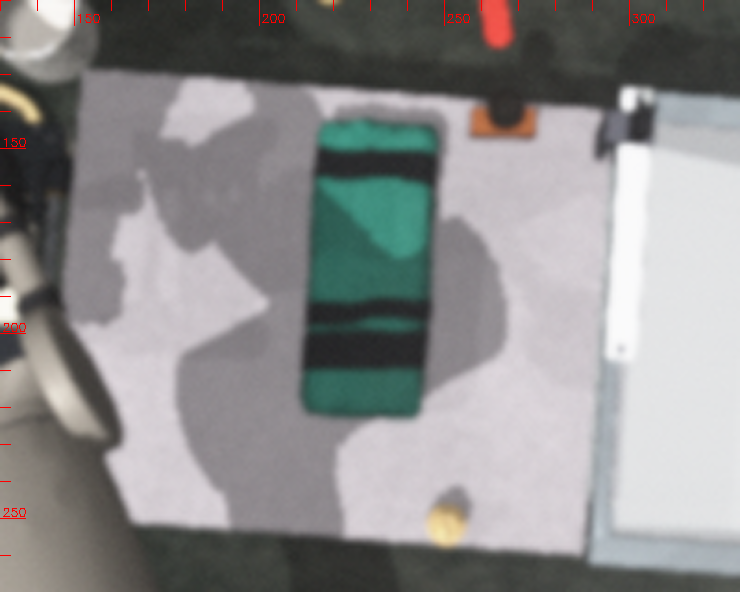

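View pics/s7.png

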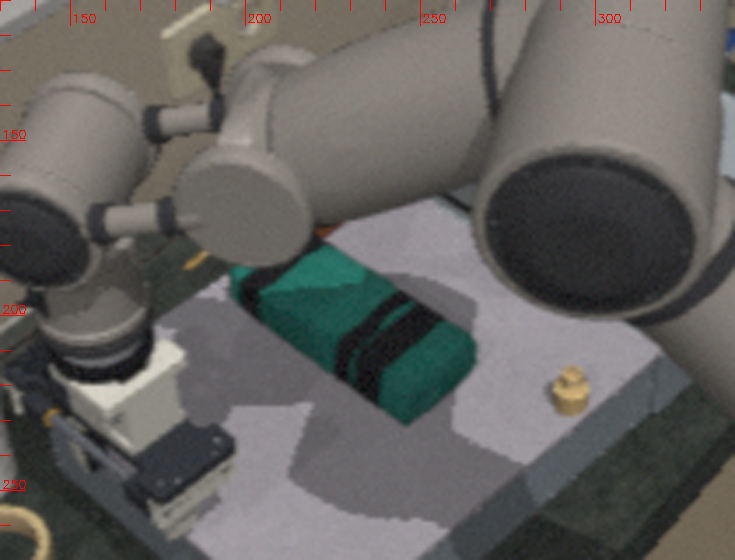

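```bash

python3 - <<'E'
from h import *
c=dict(np.load("top3.npz"));T=lambda x,y:(130+x/3.7,110+y/3.7)
Q=[w2b(px2w(c,*T(*q),.140)) for q in [(320,122),(440,124),(420,415),(302,412)]]
print(Q,np.mean(Q,0)); 
a=(Q[0]+Q[1])/2-(Q[2]+Q[3])/2; print(a,np.degrees(np.arctan2(-a[0],a[1])))
for n,q,z in [("st",(470,105),.115),("st",(538,138),.115),("st",(470,138),.115),("w",(446,525),.125),("bolt",(598,157),.105)]: print(n,w2b(px2w(c,*T(*q),z)))
E
```

```text
[array([-0.2249,  0.1389,  0.14  ]), array([-0.1343,  0.1442,  0.14  ]), array([-0.1335, -0.0765,  0.14  ]), array([-0.2216, -0.0804,  0.14  ])] [-0.178575  0.03155   0.14    ]
[-0.00205  0.22     0.     ] 0.5338770393587419
st [-0.1123  0.1657  0.115 ]
st [-0.0578  0.1439  0.115 ]
st [-0.1105  0.1399  0.115 ]
w [-0.1081 -0.1577  0.125 ]
bolt [-0.0093  0.1343  0.105 ]
```

Request:
send_rows([
  [[0,-0.045,0,0],[0.02,-0.075,0.03,0],[0.06,-0.075,0.06,0],[0.1,-0.075,0.09,0],[0.14,-0.075,0.12,0],[0.18,-0.075,0.14,0],[0.22,-0.075,0.16,0],[0.252,-0.075,0.168,0]],
], gripper=0)

```text
time: 10.95
tool_pos: [0.7309, 0.1146, 0.2138]
tool_rot: [-1.59, -0.005, -1.658]
contact_force: [0.2, 0.3, -0.2]
opening: 0.032
```

Request:
send_rows([
  [[0.002,0,0.002,0],[0.002,0,0.002,0],[0.002,0,0.002,0]],
])

```text
time: 11.25
tool_pos: [0.7323, 0.1126, 0.214]
tool_rot: [-1.59, -0.005, -1.658]
contact_force: [-0.3, -0.1, -0.4]
opening: 0.0087
```

```bash
python3 look.py l8; python3 - <<'E'
from h import *; from cell import sensors
s=sensors.observe(); print(s["opening"],to_tool(s,b2w(-.18,.182,.144),P[2]),s["qpos"])
E
```

```text
11.25 [-0.1724  0.1877  0.214 ] [-1.58979047 -0.00504118 -1.65812978] [-0.32636112 -0.13185068 -0.3518478 ]
0.002214894924454582 (array([-0.0067,  0.0701, -0.0042]), np.float64(0.18)) [ 0.05201355  0.80837136  0.81260988 -0.00247805  1.53991182  0.13760823]
```

View pics/l8.png

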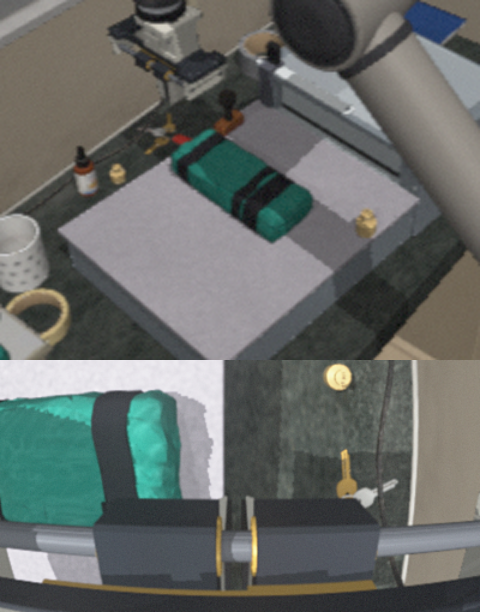

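Request:
send_rows([
  [[-0.007,0.03,0,0],[-0.007,0.065,0,0],[-0.007,0.071,0,0],[-0.007,0.071,-0.008,0],[-0.007,0.071,-0.018,0],[-0.007,0.071,-0.026,0],[-0.007,0.071,-0.034,0],[-0.007,0.071,-0.04,0]],
])

```text
time: 12.15
tool_pos: [0.6923, 0.1248, 0.1454]
tool_rot: [-1.586, -0.005, -1.655]
contact_force: [3.7, -0.6, -0.4]
opening: 0.0003
```

```bash
python3 look.py l9
```

```text
12.15 [-0.181   0.1467  0.1454] [-1.58615295 -0.00474868 -1.65513951] [ 3.68410926 -0.5877249  -0.40634499]
```

View pics/l9.png

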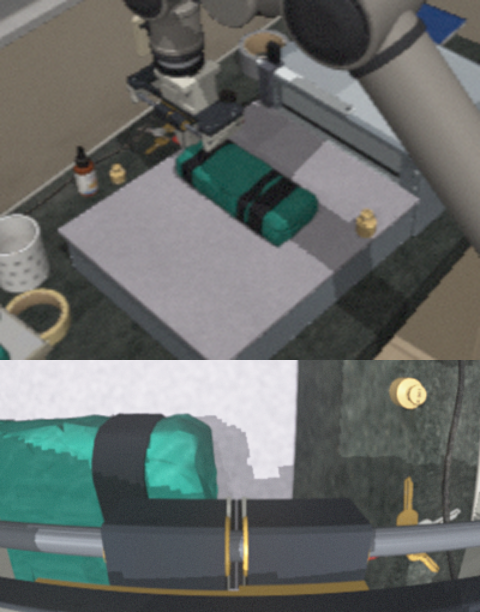

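Request:
send_rows([
  [[0,0,-0.006,0],[0,0,-0.012,0],[0,0,-0.016,0],[0,0,-0.017,0],[0,0,0.01,0],[0,-0.03,0.02,0],[0,-0.07,0.02,0],[-0.04,-0.075,0.01,0]],
])

```text
time: 13.05
tool_pos: [0.7088, 0.1595, 0.2252]
tool_rot: [-1.581, -0.005, -1.662]
contact_force: [0.8, 0.2, 0.7]
opening: 0.0004
```

Request:
send_rows([
  [[-0.045,0,-0.02,0],[-0.09,0,-0.04,0],[-0.135,0,-0.06,0],[-0.18,0,-0.08,0],[-0.22,0,-0.1,0],[-0.225,0,-0.12,0]],
], gripper=1)

```text
time: 13.65
tool_pos: [0.6069, 0.3993, 0.2238]
tool_rot: [-1.584, -0.005, -1.657]
contact_force: [-1.1, -1.8, -0.7]
opening: 0.0438
```

```bash

python3 - <<'E'
from h import *; from cell import sensors,read_camera
s=sensors.observe(); print(s["time"],w2b(s["tool_pos"]),s["tool_rot"],s["opening"])
c=read_camera("top"); np.savez("top4.npz",**c);crop(c,130,110,330,270,3.7,"pics/t4.png")
E
```

```text
13.65 [-0.4468  0.0374  0.2238] [-1.58399295 -0.00499367 -1.65694003] 0.043800067526011274
```

View pics/t4.png

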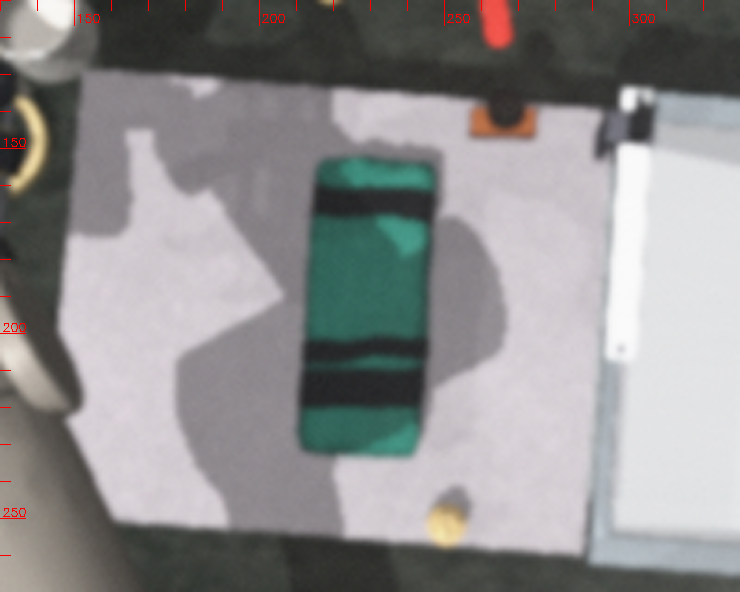

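```bash

python3 - <<'E'
from h import *; from cell import sensors
c=dict(np.load("top4.npz"));T=lambda x,y:(130+x/3.7,110+y/3.7)
Q=[w2b(px2w(c,*T(*q),.140)) for q in [(318,160),(437,162),(416,455),(298,449)]]
print(Q,np.mean(Q,0)); 
a=(Q[0]+Q[1])/2-(Q[2]+Q[3])/2; print(a,np.degrees(np.arctan2(-a[0],a[1])))
s=sensors.observe(); print(to_tool(s,b2w(-.25,.0,.146),P[2]))
E
```

```text
[array([-0.2242,  0.1099,  0.14  ]), array([-0.1345,  0.115 ,  0.14  ]), array([-0.1344, -0.1064,  0.14  ]), array([-0.2224, -0.1081,  0.14  ])] [-0.178875  0.0026    0.14    ]
[-0.00095  0.2197   0.     ] 0.24774989211337745
(array([ 0.1958,  0.08  , -0.0346]), np.float64(0.21))
```

Request:
send_rows([
  [[0,0.03,-0.03,0],[0,0.06,-0.035,0],[0,0.076,-0.035,0],[0.04,0.077,-0.035,0.2],[0.08,0.077,-0.035,0.2],[0.12,0.077,-0.035,0.2],[0.16,0.077,-0.035,0.2],[0.19,0.077,-0.035,0.2]],
], gripper=1)

```text
time: 14.5
tool_pos: [0.5514, 0.2096, 0.149]
tool_rot: [-1.588, -0.007, -1.661]
contact_force: [-0.0, 0.3, -0.6]
opening: 0.0918
```

```bash
python3 look.py l10
```

```text
14.5 [-0.253  -0.0011  0.149 ] [-1.58751293 -0.00684088 -1.66050325] [-0.02271824  0.28417797 -0.61784404]
```

View pics/l10.png

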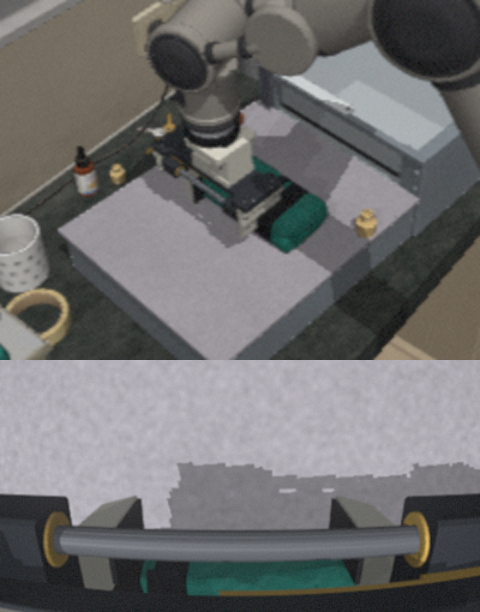

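Request:
send_rows([
  [[0.012,0,0.002,0],[0.025,0,0.002,0],[0.037,0,0.002,0],[0.05,0,0.002,0],[0.062,0,0.002,0],[0.074,0,0.002,0],[0.085,0,0.002,0],[0.095,0,0.002,0]],
])

```text
time: 15.4
tool_pos: [0.5446, 0.1125, 0.1496]
tool_rot: [-1.588, -0.008, -1.664]
contact_force: [-0.2, 2.6, -1.6]
opening: 0.0919
```

```bash
python3 look.py l11
```

```text
15.4 [-0.1557  0.0007  0.1496] [-1.58845784 -0.00779427 -1.66376356] [-0.22419077  2.64189078 -1.6389583 ]
```

View pics/l11.png

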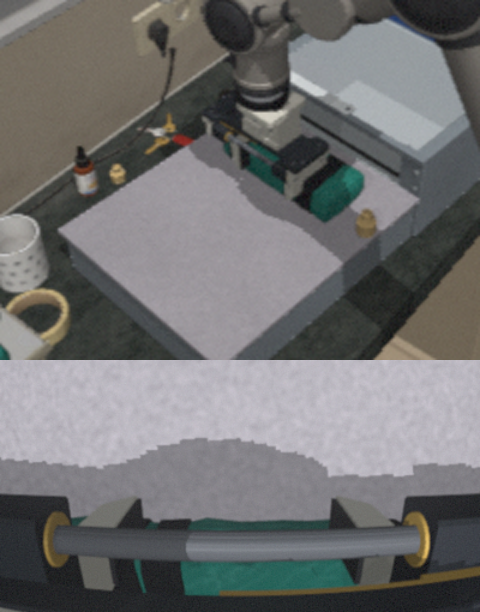

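Request:
send_rows([
  [[0.012,0,0,0],[0.025,0,0,0],[0.037,0,0,0],[0.05,0,0,0],[0.06,0,0,0],[0.07,0,0,0],[0.08,0,0,0],[0.09,0,0,0]],
])

```text
time: 16.3
tool_pos: [0.5366, 0.023, 0.1514]
tool_rot: [-1.587, -0.006, -1.665]
contact_force: [0.5, 11.3, 6.3]
opening: 0.0917
```

```bash
python3 look.py l12
```

```text
16.3 [-0.0659  0.0007  0.1514] [-1.58693223 -0.00567091 -1.66520139] [ 0.45935756 11.28701221  6.25843625]
```

View pics/l12.png

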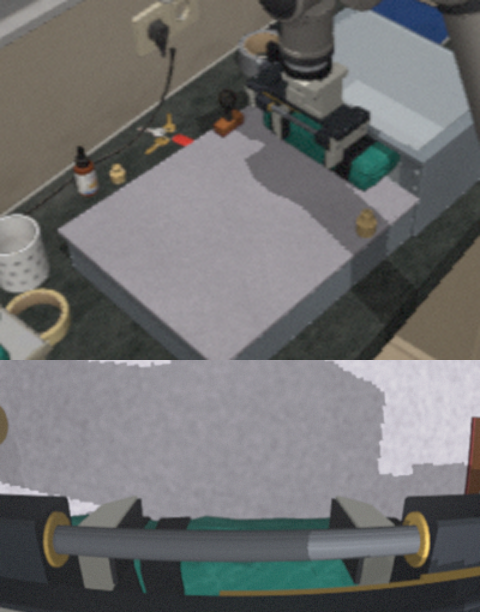

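Request:
send_rows([
  [[0.006,0.002,0,0],[0.012,0.003,0,0],[0.018,0.004,0,0],[0.024,0.004,0,0],[0.029,0.004,0,0],[0.034,0.004,0,0],[0.036,0.004,0,0],[0.036,0.004,0,0]],
])

```text
time: 17.2
tool_pos: [0.5331, -0.0149, 0.1476]
tool_rot: [-1.587, -0.008, -1.666]
contact_force: [0.4, 0.1, 0.1]
opening: 0.0919
```

```bash
python3 look.py l13
```

```text
17.2 [-0.0278  0.0005  0.1476] [-1.58701878 -0.0081667  -1.66630518] [0.37660747 0.06680302 0.05556356]
```

View pics/l13.png

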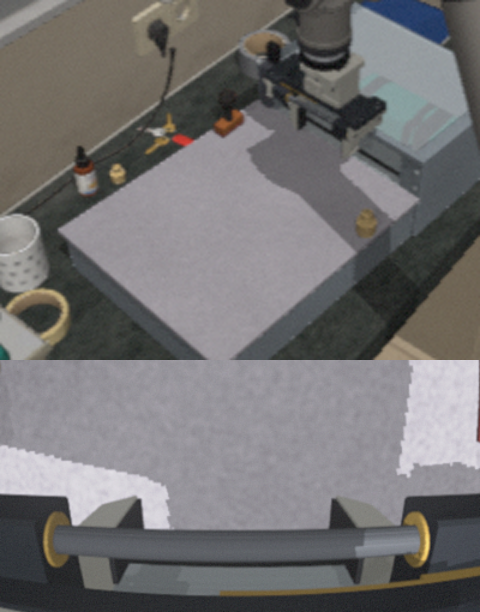

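Parcel has dropped inside; it shows green through the roof. I'll back off, raise the tool and check.

Request:
send_rows([
  [[-0.04,0,0,0],[-0.06,-0.03,0,0],[-0.07,-0.075,0,0],[-0.09,-0.12,0,0],[-0.13,-0.14,0,0],[-0.15,-0.14,0,0]],
])

```text
time: 17.9
tool_pos: [0.551, 0.1385, 0.2906]
tool_rot: [-1.579, -0.006, -1.664]
contact_force: [-0.1, -0.3, 0.1]
opening: 0.0917
```

```bash

python3 - <<'E'
from h import *; from cell import sensors,read_camera
s=sensors.observe(); print(s["time"],w2b(s["tool_pos"]),to_tool(s,b2w(.0105,.143,.285),P[2]))
c=read_camera("top"); np.savez("top5.npz",**c);crop(c,230,120,400,270,4,"pics/t5.png")
c=read_camera("scene"); crop(c,180,90,380,240,3.5,"pics/s14.png")
E
```

```text
17.9 [-0.1822  0.0048  0.2906] (array([0.192 , 0.0055, 0.1392]), np.float64(-0.28))
```

View pics/t5.png

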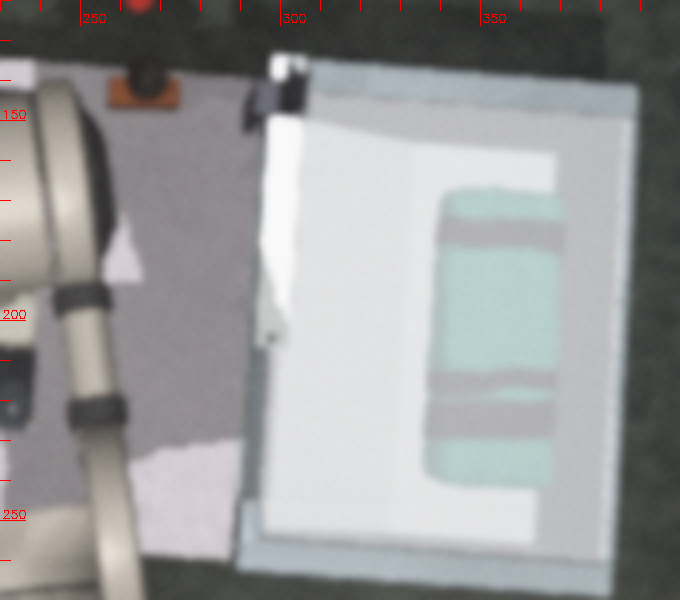

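View pics/s14.png

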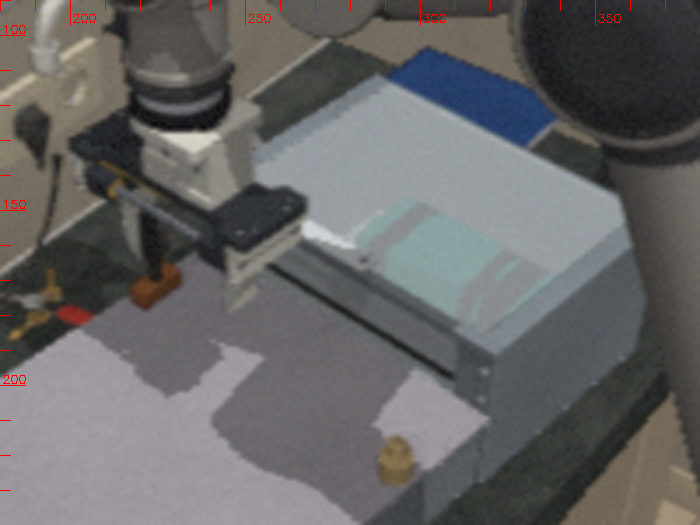

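Parcel is flat in the well, the flap looks shut, and weight and stamp are undisturbed. Now the bolt goes home.

Request:
send_rows([
  [[0.035,0,0.025,0],[0.075,0,0.055,0],[0.11,0,0.085,0],[0.15,0,0.11,0],[0.18,0,0.135,0],[0.192,0.003,0.14,0],[0.192,0.005,0.14,0]],
])

```text
time: 18.7
tool_pos: [0.6711, -0.0679, 0.2796]
tool_rot: [-1.588, -0.007, -1.665]
contact_force: [-0.5, -0.2, -0.6]
opening: 0.0918
```

```bash
python3 - <<'E'
from h import *; from cell import sensors
s=sensors.observe(); print(s["opening"],w2b(s["tool_pos"]),to_tool(s,b2w(.0105,.1445,.218),P[2]))
E
```

```text
0.09182820093626778 [0.0128 0.1427 0.2796] (array([-0.0028,  0.0615,  0.0028]), np.float64(-0.34))
```

Request:
send_rows([
  [[-0.003,0.03,0.003,0],[-0.003,0.055,0.003,0],[-0.003,0.0615,0.003,0],[-0.003,0.0615,0.003,0]],
])

```text
time: 19.1
tool_pos: [0.6723, -0.0642, 0.2173]
tool_rot: [-1.591, -0.007, -1.664]
contact_force: [0.4, 1.4, 0.2]
opening: 0.0919
```

Request:
send_rows([
  [[0,0,0,0],[0,0,0,0],[0,0,0,0],[0,0,0,0],[0,0,0,0],[0,0,0,0],[0,0,0,0],[0,0,0,0]],
], gripper=0)

```text
time: 19.9
tool_pos: [0.6723, -0.0642, 0.2173]
tool_rot: [-1.591, -0.007, -1.664]
contact_force: [-0.1, -0.7, 0.5]
opening: 0.0322
```

Request:
send_rows([
  [[0,0,0,0],[0,0,0,0],[0,0,0,0],[0,0,0,0]],
])

```text
time: 20.3
tool_pos: [0.6725, -0.0642, 0.2173]
tool_rot: [-1.59, -0.007, -1.664]
contact_force: [0.9, 0.2, -1.5]
opening: 0.0245
```

Request:
send_rows([
  [[0,0,-0.015,0],[0,0,-0.035,0],[0,0.001,-0.055,0],[0,0.001,-0.075,0],[0,0.002,-0.095,0],[0,0.002,-0.11,0],[0,0.002,-0.119,0],[0,0.002,-0.124,0]],
])

```text
time: 21.1
tool_pos: [0.5493, -0.0526, 0.2174]
tool_rot: [-1.589, -0.006, -1.664]
contact_force: [18.8, -0.5, -16.9]
opening: 0.0241
```

Request:
send_rows([
  [[0,0,-0.003,0],[0,0,-0.003,0],[0,0,-0.003,0]],
])

```text
time: 21.4
tool_pos: [0.5493, -0.0526, 0.2173]
tool_rot: [-1.582, -0.006, -1.664]
contact_force: [12.1, 0.2, -10.0]
opening: 0.024
```

Request:
send_rows([
  [[0,0,0.002,0],[0,0,0.002,0],[0,0,0.002,0],[0,0,0.002,0],[0,0,0.002,0],[0,0,0.002,0]],
], gripper=1)

```text
time: 22.0
tool_pos: [0.5512, -0.0528, 0.2175]
tool_rot: [-1.582, -0.006, -1.664]
contact_force: [0.7, -0.0, 0.1]
opening: 0.0672
```

Request:
send_rows([
  [[0,0,0,0],[0,0,0,0],[0,-0.03,0,0],[0,-0.07,0,0],[0.02,-0.1,-0.01,0],[0.06,-0.12,-0.04,0],[0.1,-0.12,-0.07,0],[0.12,-0.12,-0.1,0]],
])

```text
time: 22.8
tool_pos: [0.4408, -0.1643, 0.34]
tool_rot: [-1.581, -0.008, -1.665]
contact_force: [0.6, -1.2, 1.2]
opening: 0.0918
```

```bash

python3 - <<'E'
from h import *; from cell import sensors,read_camera
s=sensors.observe(); print(s["time"],w2b(s["tool_pos"]),s["contact_force"],s["qvel"])
c=read_camera("top"); np.savez("top6.npz",**c);crop(c,230,120,400,270,4,"pics/t6.png")
c=read_camera("scene"); np.savez("scene6.npz",**c); crop(c,180,90,380,240,3.5,"pics/s15.png")
print(w2px(c,b2w(.008,.02,.221)))
E
```

```text
22.8 [ 0.1292 -0.0781  0.34  ] [ 0.61009508 -1.16958072  1.17575902] [-0.68137351 -0.51574713  0.67224675  0.00607224 -0.13899448 -0.66367581]
(np.float64(274.95135361797026), np.float64(147.45002548017538))
```

View pics/t6.png

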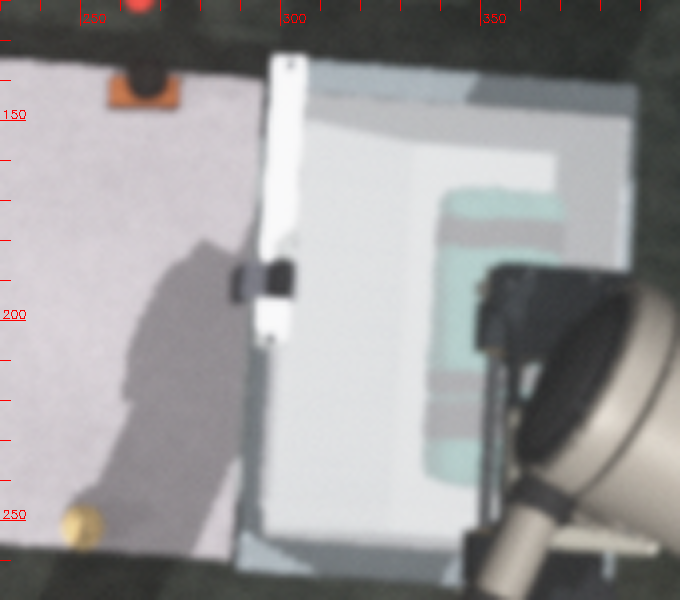

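View pics/s15.png

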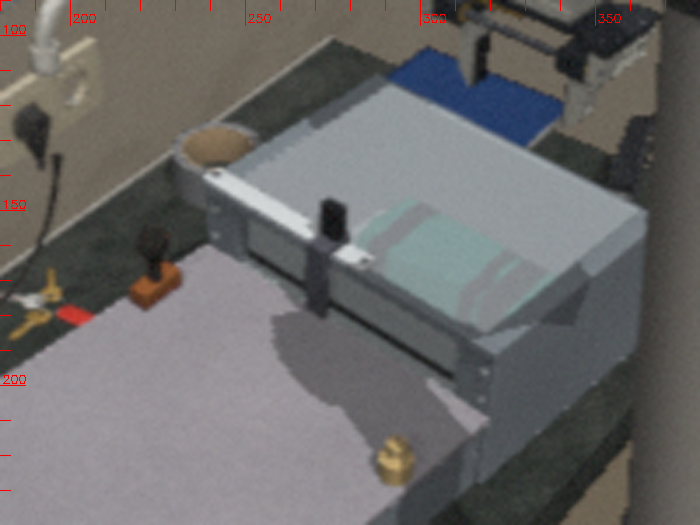

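Request:
send_rows([
  [[0.01,0,-0.02,0],[0.01,0,-0.02,0],[0.01,0,-0.02,0],[0.01,0,-0.02,0]],
])

```text
time: 23.3
tool_pos: [0.4188, -0.1719, 0.3403]
tool_rot: [-1.582, -0.007, -1.668]
contact_force: [0.0, -0.2, -0.6]
opening: 0.0917
```

```bash
python3 - <<'E'
from cell import sensors,hand_in
import numpy as np
s=sensors.observe(); print(s["time"],np.round(s["contact_force"],1),np.abs(s["qvel"]).max())
print(hand_in())
E
```

```text
23.3 [ 0.  -0.2 -0.6] 0.003781765224397679
the job is handed in; nothing more can be done
None
```

The parcel is posted and the job was handed in at 23.3 s; the hand-in itself reports no verdict.

**What I did:**
- **Bolt open:** I slid it to its stop. The tool moved about 123 mm along y, to box y = 145 mm.
- **Parcel:** It lay about 36° askew. I squared it on the deck to roughly 0°, which carried it about 30 mm toward the stamp. I pushed it back to the middle and then through the flap with both open fingers.
- **Bolt home:** I slid it back against its stop. While the fingers opened, the tool moved 2 mm the other way, which could have dragged the bolt that far.

**Last checks:**
- **Parcel and flap:** In the pictures the parcel lies flat in the well, about 190 mm behind the slot, and the flap looks shut. I could not measure the flap angle.
- **Bolt:** The grip is within about 1 mm of where it started.
- **Weight and stamp:** Both stand upright where they were. I checked them by eye and measured nothing after the pushes.
- **Robot:** The arm was clear of everything and still. The highest force read at the end of a move was about 25 N, when the bolt met its home stop.

No check failed. The only disagreement was 3 to 4 mm between the wrist camera and my fitted box pose, on the bolt grip's y before the first grasp. I corrected for it then.

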